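# Find the comb leaf that fits the wooden screw

### The arm

A 6-joint arm with a two-finger parallel gripper is mounted at the origin on the work surface. World frame = base frame: x ahead of the robot, y to its left, z up, the work surface at z = 0. Lengths are in m, angles in rad, forces in N, time in s.
With the tool pointing down it reaches from about 0.375 to 0.75 m from the base axis. Payload 9 kg.
Tool frame: the origin (TCP) lies midway between the tips of the shut fingers; the grasp point (between the pads) lies 19 mm behind it; z points along the fingers, y is the line along which they close (so a half turn about z gives the same grasp; the last joint's range is limited). The gripper opens to 85 mm and grips with 20 to 120 N. Pads are 22 mm wide; open, the fingers measure 114 mm over their backs; the gripper's body (76 mm by 85 mm) begins 54 mm behind the grasp point. The pads swing forward as they close: fully open they stand 13 mm farther back than shut.
Start: joints at [-1.319, 0.104, 0.097, 1.564, 0, 1.353], TCP at [0.272, -0.535, 0.231] pointing down, gripper open.
Joint ranges: [-2.99, 2.99], [-0.84, 1.86], [-1.1, 1.16], [-1.84, 2.11], [-1.51, 1.56], [-3.14, 3.14]. Speed limits (rad/s): [2.22, 2.22, 2.57, 3.14, 3.14, 3.14].

### API

Orientations are given as a unit quaternion [x, y, z, w].
In Python, from plant import env gives the robot as it stands.
- The arm moves only by the shell command python3 -m crank 'ROWS'. ROWS is JSON, a list of rows, each an object of numbers: "tx", "ty", "tz": the shift along the world's x, y, z in mm; "roll": the turn about the world's z in rad; "hand": the finger opening in mm, from 0 to 85.4. In form: [{"tx": .., "ty": .., "tz": .., "roll": .., "hand": ..}, ...]. A call has 1 to 12 rows; each row shifts and turns the commanded pose from where the row before left it; what a row does not reach is not made up. A row lasts 1/10 s, in which the tool goes at most 50 mm and 8.59 degrees, less where a joint would pass 70% of its speed; a pose out of reach is approached as far as the arm can. A call with a gripper value outside its range is refused whole. The fingers move at their own pace and stop on an object; the grip force is fixed at half the most. Time passes only in rows, so rows that do not move let the fingers close. It gives the time, the measured TCP pose, the force, the opening and the grip force at its end, in the units of the state.
- env.get_obs(): the state, without advancing time (a new reading comes with each control period).
- env.grab_frame(name): name is "side" or "top" or "wrist"; returns (picture, depth): 384x512x3 uint8, red, green, blue; 384x512 float32, m along the optical axis (not along the pixel's ray), 0 where there is no reading.
- env.calibration(name): a dict with "fx", "fy", "cx", "cy" (pixels), "pose" (4x4, takes a point from camera to world coordinates); the wrist camera has in their place "mount" (4x4, takes a point from camera to tool coordinates, whose origin is the TCP and whose axes are the flange's). Camera axes: x right, y down, z forward; pixel columns grow to the right and rows downward; lengths in m; the calibration is good to about 2 mm. A picture is of the moment at which its call begins: read the wrist's pose just before it. calibration takes no time and is no camera call.
- env.sign_off(): hands the job in; it is judged then, once.
The state is a dict: "time": time; "joint_positions": joint angles; "dq": joint speeds; "effort": joint torques, N m; "position": TCP position; "tool_rot": TCP orientation; "force": force on the tool from outside, world axes, zero at the start; "moment": the same for the moment, N m; "width": finger opening in m; "grasp_force": force on a finger pad.
Only numpy, scipy, OpenCV 4.12 (cv2) and the standard library are available. Lean on these libraries where they do the work, as an engineer would, in place of code of your own. Each camera call takes 0.05 s, during which the arm holds its last target. There are 200 camera calls.

### The job

Find out which of the three wooden comb leaves in the rack fits the thread of the wooden screw in the front bay of the stand, the one under the two steel guide bars, by meshing them between the bars and feeling gently whether the teeth go in. Leave the leaf that fits standing there with its teeth fully home in the thread, let go of it, and have the other two standing in slots of the rack. Do not press hard on any screw (well under 20 N), and leave the pots, bottle, hand fork and wedge where they are.

Things in the scene. Friction and masses are not known exactly. Their poses are not given: they have to be found in the camera images.
- leaf_a: plywood comb leaf, one of three: plate 10 mm thick (x), 70 long (y), 68 tall (z), 45 g, 5 mm square teeth on its lower edge; pitch 9, 12 or 15 mm, not told which. Origin: centre of underside at tooth tips, z up. Starts upright, teeth down, in a rack slot. Grip across its 10 mm, about 48 mm above its origin (fingertips over 25 mm above it, to clear rack cheeks and guide bars)
- leaf_b: plywood comb leaf, one of three: plate 10 mm thick (x), 70 long (y), 68 tall (z), 45 g, 5 mm square teeth on its lower edge; pitch 9, 12 or 15 mm, not told which. Origin: centre of underside at tooth tips, z up. Starts upright, teeth down, in a rack slot. Grip across its 10 mm, about 48 mm above its origin (fingertips over 25 mm above it, to clear rack cheeks and guide bars)
- leaf_c: plywood comb leaf, one of three: plate 10 mm thick (x), 70 long (y), 68 tall (z), 45 g, 5 mm square teeth on its lower edge; pitch 9, 12 or 15 mm, not told which. Origin: centre of underside at tooth tips, z up. Starts upright, teeth down, in a rack slot. Grip across its 10 mm, about 48 mm above its origin (fingertips over 25 mm above it, to clear rack cheeks and guide bars)
- rack: fixed dark wooden leaf rack, 210 mm (x) by 100 mm (y), floor of the slots 10 mm high; three open-ended slots along y at x = -70, 0, +70 mm, each 13 mm wide between cheeks that stand 20 mm above the slot floor, flared at the mouth. Origin: centre of its underside
- slot0 (a point): slot 0 of the rack: middle of its floor (a racked leaf's origin lies here, within 10 mm along the slot); slot along y
- slot1 (a point): slot 1 of the rack: middle of its floor (a racked leaf's origin lies here, within 10 mm along the slot); slot along y
- slot2 (a point): slot 2 of the rack: middle of its floor (a racked leaf's origin lies here, within 10 mm along the slot); slot along y
- stand: fixed dark wooden screw stand, base x -45 to +155 mm, y +-90, 12 high; three screws lie along y: front bay at x = 0, spares at x = 80 and 130, crests 60 mm above the ledge. Over the front screw two steel guide bars along y leave a 14 mm slot (x -7 to +7), 3 to 18 mm above the crests, on posts at y = +-85 mm. Origin: underside, below the front screw
- bay (a point): middle of the front bay at crest height; x across the guide slot, y along the screw, z up. A leaf standing on the crests has its origin at z = 0 (lower while pressed, as the screw yields); fully home, unpressed, at z = -5 mm, lower edge on the crests. A wrong leaf stays on the crests everywhere; the fitting one can drop in once per pitch of travel along y
- screw_k: wooden screw along y, 36 mm across, 150 long, in any bay; square thread of pitch 9, 12 or 15 mm, grooves 6 deep, 2 mm wider than the fitting teeth. Origin 48 mm below its crests. On a sprung saddle: gives way down from about 3 N, then 1 mm per N, to 12 mm; holds 40 N along y. How far it is turned, so where its ridges lie along y, varies and is not in this pose
- screw_l: wooden screw along y, 36 mm across, 150 long, in any bay; square thread of pitch 9, 12 or 15 mm, grooves 6 deep, 2 mm wider than the fitting teeth. Origin 48 mm below its crests. On a sprung saddle: gives way down from about 3 N, then 1 mm per N, to 12 mm; holds 40 N along y. How far it is turned, so where its ridges lie along y, varies and is not in this pose
- screw_m: wooden screw along y, 36 mm across, 150 long, in any bay; square thread of pitch 9, 12 or 15 mm, grooves 6 deep, 2 mm wider than the fitting teeth. Origin 48 mm below its crests. On a sprung saddle: gives way down from about 3 N, then 1 mm per N, to 12 mm; holds 40 N along y. How far it is turned, so where its ridges lie along y, varies and is not in this pose
- pot_white: loose white ceramic herb pot, 90 mm across, about 110 mm tall with its herbs; origin at its foot; bystander
- pot_orange: loose terracotta herb pot, same size; bystander
- pot_grey: loose grey herb pot, same size; bystander
- bottle: loose capped green glass bottle, 66 mm across, 190 mm tall; origin at its foot; bystander
- garden_fork: loose grey plastic hand fork lying along its y, 190 mm long, 50 mm wide, 22 mm high; bystander
- sill_wedge: loose wooden sill wedge, 35 by 110 by 27 mm; bystander
Mind the look-alikes: they are no part of the job. What is shaped like the leaf_b but red or turquoise is not meant.

How it is judged:
By the outcome, as a careful person would: the job done as asked, in the order asked, and still so for the second after the job is handed in, with the robot touching nothing.
It also fails if it takes over 72 s, if anything falls off the work surface, if the arm or the gripper's body presses on something with over 40 N, if the wrist force passes 120 N, or if a joint passes its speed limit or range.

## Working session

There is one attempt and no reset: what is moved stays moved. The work goes in short steps, Python scripts to look and compute and a shell command to move; the robot and the scene stay as the last step left them, time stands still between calls to the robot, and variables do not carry over. Pictures are saved under pics/ and viewed, at most 10 in all, crops included, and the job is handed in when it is done.

```bash
ls; mkdir -p pics
python3 - <<'E'
from plant import env
import cv2,numpy as np
o=env.get_obs();print({k:np.round(v,3) for k,v in o.items()})
for n in("top","side"):
    p,d=env.grab_frame(n);cv2.imwrite(f"pics/{n}0.png",cv2.cvtColor(p,cv2.COLOR_RGB2BGR));np.save(f"pics/{n}0.npy",d);c=env.calibration(n);print(n,c["fx"],c["fy"],c["cx"],c["cy"],np.round(c["pose"],3).tolist())
E
```

```text
pics
{'time': np.float64(0.0), 'joint_positions': array([-1.319,  0.105,  0.096,  1.564,  0.   ,  1.353]), 'dq': array([ 0.   ,  0.001, -0.001, -0.   ,  0.001, -0.   ]), 'effort': array([-4.0000e-03, -5.5693e+01,  5.0365e+01,  1.7000e-02, -1.0000e-03,
       -0.0000e+00]), 'position': array([ 0.272, -0.535,  0.231]), 'tool_rot': array([ 0.973,  0.233,  0.   , -0.001]), 'force': array([-0.483,  0.422, -0.802]), 'moment': array([-0.028, -0.004, -0.019]), 'grasp_force': np.float64(0.0), 'width': np.float64(0.085)}
top 495.96151370314794 495.96151370314794 256.28949726897224 186.25610392558406 [[0.026, -0.987, 0.162, 0.281], [-0.999, -0.029, -0.017, -0.018], [0.022, -0.161, -0.987, 1.759], [0.0, 0.0, 0.0, 1.0]]
side 356.8713410784359 356.8713410784359 260.21709326361184 193.73815544874262 [[-0.706, -0.355, 0.613, -0.191], [-0.708, 0.383, -0.594, 0.72], [-0.024, -0.853, -0.522, 0.732], [0.0, 0.0, 0.0, 1.0]]
```

```bash
python3 -c "
import cv2
for n in('top','side'):
    i=cv2.imread(f'pics/{n}0.png');cv2.imwrite(f'pics/{n}0b.png',cv2.resize(i,(800,600),interpolation=cv2.INTER_CUBIC))"
```

```text
(no output)
```

View pics/top0b.png

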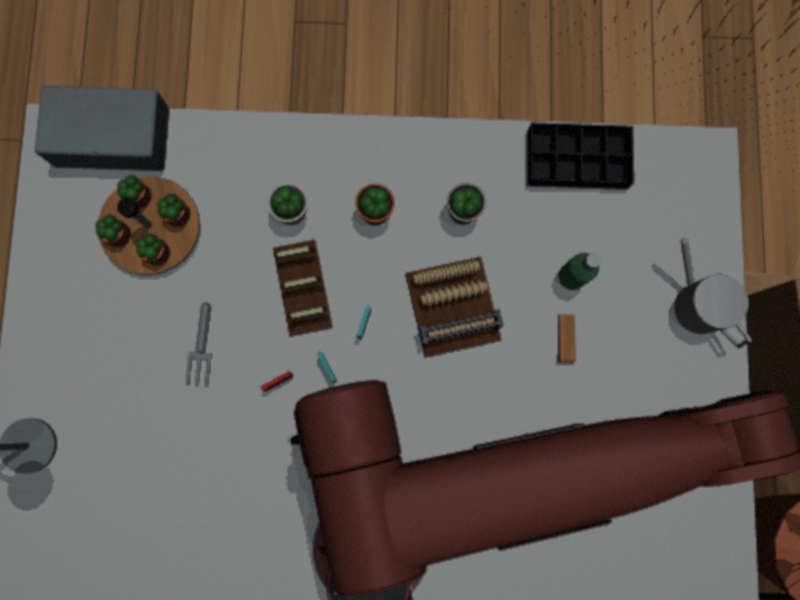

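View pics/side0b.png

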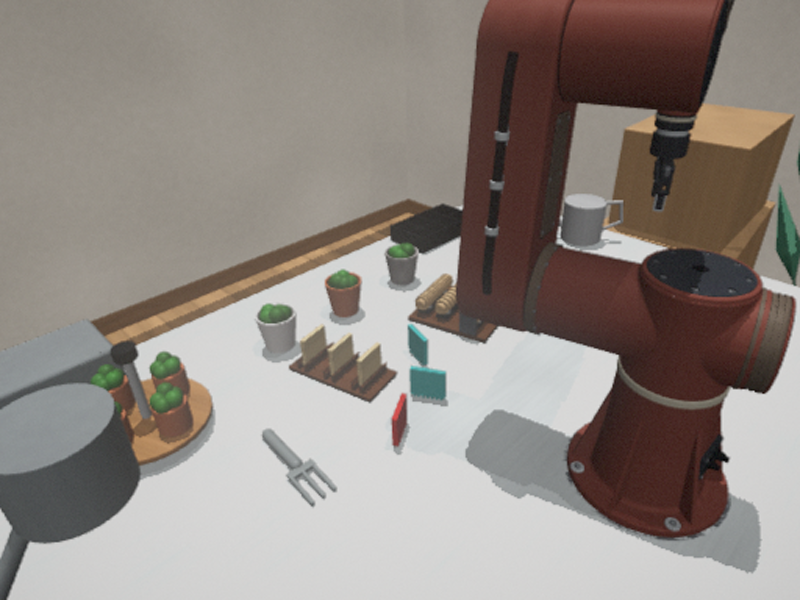

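The top view shows three plywood leaves in the rack at (293,252), (300,283) and (307,314). The stand is at (453,305), with its front bay under the bars at (460,328). The red leaf at (277,381) and the turquoise ones at (363,322) and (327,367) stand loose outside the rack, so they are the look-alikes. Next I'll measure the leaves and stand from depth and enlarge one crop to confirm.

```bash
cat > h.py <<'E'
import numpy as np,cv2
from plant import env
def cloud(n,d):
    c=env.calibration(n);v,u=np.mgrid[:384,:512]
    P=np.stack([(u-c["cx"])/c["fx"]*d,(v-c["cy"])/c["fy"]*d,d],-1)
    T=c["pose"];return P@T[:3,:3].T+T[:3,3]
E
python3 - <<'E'
from h import *
d=np.load("pics/top0.npy");W=cloud("top",d);s=.64
def blobs(name,box,lo,hi,minp=8):
    x0,y0,x1,y1=[int(t*s) for t in box];m=np.zeros(d.shape,np.uint8)
    m[y0:y1,x0:x1]=((W[y0:y1,x0:x1,2]>lo)&(W[y0:y1,x0:x1,2]<hi)&(d[y0:y1,x0:x1]>0))
    n,l,st,_=cv2.connectedComponentsWithStats(m)
    for i in range(1,n):
        if st[i,4]<minp: continue
        p=W[l==i];r=cv2.minAreaRect((p[:,:2]*1000).astype(np.float32))
        print(name,st[i,4],"mean",np.round(p.mean(0)*1000,1),"rect",np.round(np.hstack([r[0],r[1],r[2]]),1),"zmax",round(p[:,2].max()*1000))
blobs("leaf",(265,230,340,345),.06,.1)
blobs("rackall",(265,230,340,345),.006,.1)
blobs("stand>85",(400,250,510,365),.075,.11)
blobs("standall",(400,250,510,365),.006,.11)
blobs("screws",(400,250,510,365),.05,.11)
i=cv2.imread("pics/top0.png")
a=cv2.resize(i[145:240,165:330],(800,460),interpolation=cv2.INTER_CUBIC);cv2.imwrite("pics/crop1.png",cv2.convertScaleAbs(a,alpha=1.6))
E
```

```text
leaf 80 mean [637.3 192.9  76.2] rect [638.6 194.1  13.   69.6  12.7] zmax 89
leaf 78 mean [570.  173.2  76.2] rect [570.9 174.2  11.   69.6  12.1] zmax 88
leaf 77 mean [502.7 156.2  75.4] rect [503.  157.   10.9  69.7  14.9] zmax 89
rackall 1478 mean [566.9 175.1  26.7] rect [570.8 180.  216.5 118.2  13.1] zmax 89
stand>85 24 mean [ 507.6 -238.2   79.6] rect [ 507.7 -238.2    6.8   47.    13.3] zmax 85
stand>85 22 mean [ 495.1 -187.2   79. ] rect [ 494.4 -184.7    6.6   49.1   13. ] zmax 85
stand>85 27 mean [ 494.8 -264.5   78.9] rect [ 494.3 -262.1   22.6   20.7   15.2] zmax 87
stand>85 17 mean [ 482.  -137.8   78.3] rect [ 482.1 -136.9    6.4   34.7   13. ] zmax 83
stand>85 20 mean [ 472.1 -101.4   79.4] rect [ 470.5 -103.    20.3   17.6   89.7] zmax 86
stand>85 32 mean [ 479.2 -210.8   78.5] rect [ 478.4 -206.6    6.9   66.2   13. ] zmax 86
stand>85 21 mean [ 464.  -152.2   79.2] rect [ 463.8 -150.9    6.8   35.8   12.8] zmax 85
stand>85 20 mean [ 453.2 -111.2   79.9] rect [ 452.1 -112.8   11.4   30.5    8.5] zmax 87
standall 2674 mean [ 532.2 -169.1   33.9] rect [ 537.1 -174.5  215.2  197.2   16.2] zmax 87
screws 246 mean [ 607.7 -148.9   56. ] rect [ 607.6 -149.9   31.6  148.6   13.7] zmax 67
screws 248 mean [ 560.3 -163.9   56.1] rect [ 561.7 -167.2   31.7  149.6   16. ] zmax 69
screws 456 mean [ 482.9 -183.6   69.4] rect [ 482.9 -182.7   39.5  180.5   14.2] zmax 87
```

View pics/crop1.png

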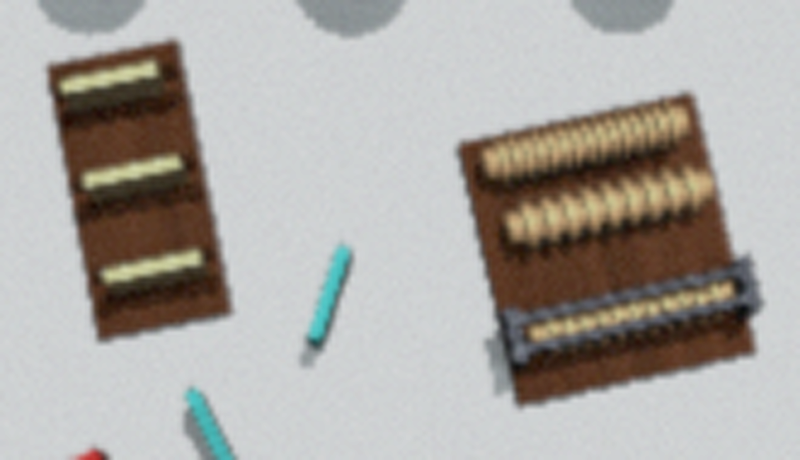

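The crop confirms it: three plywood leaves sit in rack slots at (110,80), (133,172) and (153,268). The turquoise and red ones are outside. The front bay is at (630,312) between grey bars, and the spare screws look like a fine (9 mm) and a coarse (15 mm) pitch. I'll move over the stand for a wrist look.

```bash
python3 -m crank '[{"tz":40,"roll":0.13},{"tx":20,"ty":35,"tz":30,"roll":0.13},{"tx":20,"ty":35,"tz":20,"roll":0.13},{"tx":20,"ty":35,"roll":0.13},{"tx":20,"ty":35,"roll":0.13},{"tx":20,"ty":35,"roll":0.13},{"tx":20,"ty":35,"roll":0.13},{"tx":20,"ty":35,"roll":0.13},{"tx":20,"ty":35,"roll":0.13},{"tx":20,"ty":35,"roll":0.13},{"tx":20,"ty":35,"roll":0.04},{}]'
cat >> h.py <<'E'
from scipy.spatial.transform import Rotation as R
def shot(name):
    o=env.get_obs();p,d=env.grab_frame("wrist");c=env.calibration("wrist")
    T=np.eye(4);T[:3,:3]=R.from_quat(o["tool_rot"]).as_matrix();T[:3,3]=o["position"]
    T=T@c["mount"];np.savez(f"pics/{name}.npz",p=p,d=d,T=T,K=[c["fx"],c["fy"],c["cx"],c["cy"]])
    cv2.imwrite(f"pics/{name}.png",cv2.convertScaleAbs(cv2.cvtColor(p,cv2.COLOR_RGB2BGR),alpha=1.3))
    return o
def load(name):
    z=np.load(f"pics/{name}.npz");fx,fy,cx,cy=z["K"];v,u=np.mgrid[:384,:512];d=z["d"]
    P=np.stack([(u-cx)/fx*d,(v-cy)/fy*d,d],-1);T=z["T"];return z["p"],d,P@T[:3,:3].T+T[:3,3],T,z["K"]
def pix2plane(T,K,u,v,z):
    fx,fy,cx,cy=K;r=T[:3,:3]@np.array([(u-cx)/fx,(v-cy)/fy,1]);return T[:3,3]+r*(z-T[2,3])/r[2]
E
python3 -c "
from h import *
o=shot('w1');_,_,_,T,K=load('w1');print(o['position'],o['tool_rot'],o['time'],np.round(T,3).tolist(),K)"
```

```text
[ 0.27155754 -0.53468553  0.23060257] [ 9.72538963e-01  2.32739333e-01  1.42104079e-06 -6.07554949e-04] 0.1 [[0.453, -0.861, -0.232, 0.329], [-0.891, -0.438, -0.117, -0.506], [-0.001, 0.26, -0.966, 0.373], [0.0, 0.0, 0.0, 1.0]] [294.94074883 294.94074883 255.66481826 189.56474333]invalid input
```

View pics/w1.png

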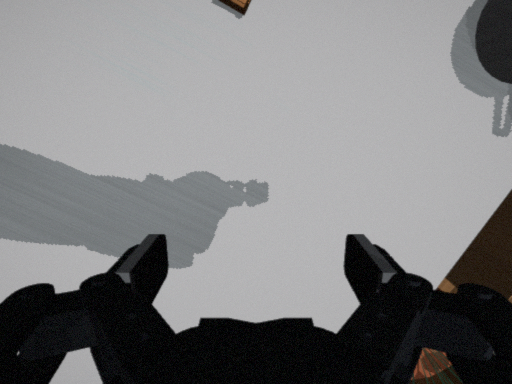

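The picture only shows the table, because the call was refused as invalid. I'll give all the keys in every row.

```bash
python3 -m crank '[{"tx":0,"ty":0,"tz":40,"roll":0.13,"hand":85},{"tx":20,"ty":35,"tz":30,"roll":0.13,"hand":85},{"tx":20,"ty":35,"tz":20,"roll":0.13,"hand":85},{"tx":20,"ty":35,"tz":0,"roll":0.13,"hand":85},{"tx":20,"ty":35,"tz":0,"roll":0.13,"hand":85},{"tx":20,"ty":35,"tz":0,"roll":0.13,"hand":85},{"tx":20,"ty":35,"tz":0,"roll":0.13,"hand":85},{"tx":20,"ty":35,"tz":0,"roll":0.13,"hand":85},{"tx":20,"ty":35,"tz":0,"roll":0.13,"hand":85},{"tx":20,"ty":35,"tz":0,"roll":0.13,"hand":85},{"tx":20,"ty":10,"tz":0,"roll":0.03,"hand":85},{"tx":0,"ty":0,"tz":0,"roll":0,"hand":85}]'
python3 -c "
from h import *
o=shot('w2');print(o['position'],o['tool_rot'],o['time'],o['force'])"
```

```text
time: 1.35
position: [0.473, -0.2083, 0.3208]
tool_rot: [0.62, 0.785, 0.0, -0.0]
force: [-0.6, -0.6, -0.4]
width: 0.0848
grasp_force: 0.0
[ 0.47300008 -0.20833166  0.32082114] [ 6.20056124e-01  7.84557409e-01  2.65282838e-04 -6.93151794e-05] 1.35 [-0.57023515 -0.55060139 -0.36783885]
```

View pics/w2.png

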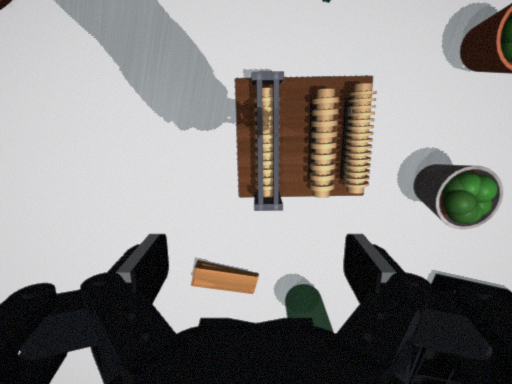

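The wrist view shows the bay between the posts at (268,76) and (268,206), with the middle spare coarse and the outer one fine. I'll enlarge it to count ridges and take the axis.

Run:
```python
from h import *
p,d,W,T,K=load("w2")
a=cv2.resize(cv2.cvtColor(p,cv2.COLOR_RGB2BGR)[62:222,225:385],(600,600),interpolation=cv2.INTER_CUBIC) # 3.75x
cv2.imwrite("pics/crop2.png",cv2.convertScaleAbs(a,alpha=1.5))
for u in ((258,268),(268,278)): pass
# bar/post tops by depth
m=(W[...,2]>.072)&(W[...,2]<.09);m[:,:225]=0;m[:,290:]=0;m[:60]=0;m[225:]=0
q=W[m];r=cv2.minAreaRect((q[:,:2]*1000).astype(np.float32));print(m.sum(),r,np.median(q[:,2]))
v,u=np.nonzero(m);print(np.array([[b,u[v==b].mean(),u[v==b].min(),u[v==b].max()] for b in range(70,215,10) if (v==b).any()]).round(1).tolist())
for z,l in((.078,[(258,100),(258,200)]),): pass
for c in((268,76),(268,206)):print(pix2plane(T,K,*c,.078))
```

```text
1895 ((482.6287536621094, -184.39370727539062), (38.63812255859375, 180.13316345214844), 14.156481742858887) 0.07783634818626001
[[80.0, 263.8, 252.0, 278.0], [90.0, 268.0, 257.0, 278.0], [100.0, 268.0, 257.0, 278.0], [110.0, 267.5, 257.0, 278.0], [120.0, 267.5, 257.0, 278.0], [130.0, 267.5, 257.0, 278.0], [140.0, 267.5, 257.0, 278.0], [150.0, 268.5, 258.0, 278.0], [160.0, 268.5, 258.0, 278.0], [170.0, 268.5, 258.0, 278.0], [180.0, 268.5, 258.0, 278.0], [190.0, 268.0, 258.0, 278.0], [200.0, 268.0, 258.0, 278.0], [210.0, 266.0, 254.0, 278.0]]
[ 0.46246988 -0.10280996  0.078     ]
[ 0.50307748 -0.26541932  0.078     ]
```

View pics/crop2.png

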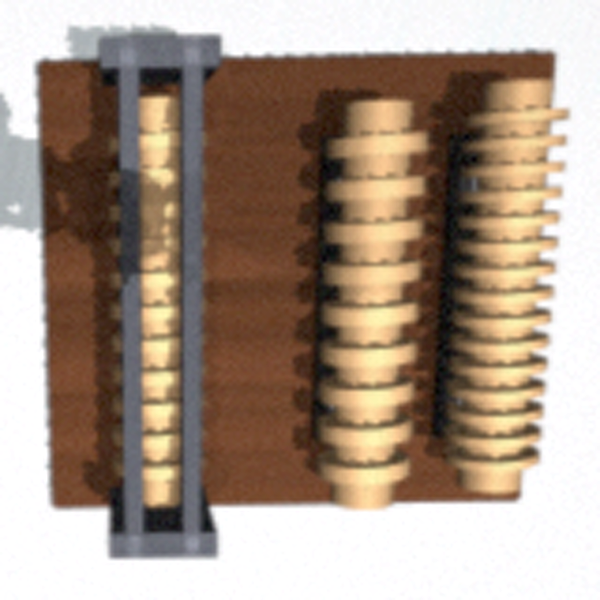

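The ridge spacing in the crop is about 41 px on the middle screw, 24 px on the outer one and 32 px on the front one. That makes the front screw 12 mm pitch. The bay is at about (0.4827, −0.184) with yaw 14.1°. Now I'll look at the rack.

```bash
python3 -m crank '[{"tx":10,"ty":42,"tz":0,"roll":0.013,"hand":60},{"tx":10,"ty":42,"tz":0,"roll":0,"hand":60},{"tx":10,"ty":42,"tz":0,"roll":0,"hand":60},{"tx":10,"ty":42,"tz":0,"roll":0,"hand":60},{"tx":10,"ty":42,"tz":-10,"roll":0,"hand":60},{"tx":10,"ty":42,"tz":-10,"roll":0,"hand":60},{"tx":10,"ty":42,"tz":-10,"roll":0,"hand":60},{"tx":10,"ty":42,"tz":-10,"roll":0,"hand":60},{"tx":10,"ty":42,"tz":0,"roll":0,"hand":60},{"tx":0,"ty":0,"tz":0,"roll":0,"hand":60}]'
python3 - <<'E'
from h import *
o=shot('w3');print(o['position'],o['tool_rot'],o['time'])
p,d,W,T,K=load("w3")
m=((W[...,2]>.068)&(W[...,2]<.088)&(d>0)).astype(np.uint8)
n,l,st,_=cv2.connectedComponentsWithStats(m)
for i in range(1,n):
    if st[i,4]<40: continue
    q=W[l==i];r=cv2.minAreaRect((q[:,:2]*1000).astype(np.float32));print(st[i,:5],q.mean(0).round(4),np.round(np.hstack(r),1))
for lo,hi in((.02,.036),(.006,.036)):
    m=(W[...,2]>lo)&(W[...,2]<hi)&(np.hypot(W[...,0]-.57,W[...,1]-.175)<.13)
    r=cv2.minAreaRect((W[m][:,:2]*1000).astype(np.float32));print("rack",np.round(np.hstack(r),1))
E
```

```text
time: 2.4
position: [0.5614, 0.1709, 0.28]
tool_rot: [0.616, 0.788, -0.0, -0.001]
force: [0.1, 0.5, -1.1]
width: 0.0599
grasp_force: 0.0
[0.56135664 0.17090626 0.27995742] [ 6.15568742e-01  7.88082644e-01 -2.03076166e-04 -9.10388602e-04] 2.4
[ 73  50  32  64 264] [0.3538 0.2181 0.0686] [354.  217.3  10.2  69.   31.1]
[317 134  13  59 583] [0.6363 0.1941 0.077 ] [637.4 193.2  10.5  69.2  13.4]
[201 137  11  59 557] [0.5029 0.1573 0.0772] [502.7 155.8  10.1  69.6  13.6]
[260 137  10  59 498] [0.5701 0.174  0.0778] [570.3 173.    9.8  69.7  13.4]
[ 378  137   80   74 1900] [0.7456 0.2103 0.0819] [747.4 209.2  87.8  88.7  77.5]
[ 82 170  53  21 230] [0.3873 0.1089 0.0687] [386.8 108.9  68.9   9.4  29.3]
[126 330  13  33 217] [ 0.4543 -0.1166  0.0775] [ 453.4 -123.8   14.7   50.4   12.2]
rack [569.5 175.1 169.2  90.2  13.6]
rack [569.6 175.2 210.7  99.5  14. ]
```

View pics/w3.png

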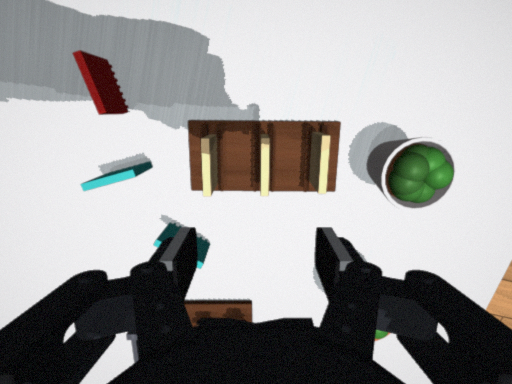

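The wrist view shows the leaves at (207,165), (265,163) and (320,160) in the rack slots, with the red and turquoise ones outside it. I'll grip the middle leaf first.

```bash
python3 -m crank '[{"tx":9,"ty":2,"tz":-30,"roll":-0.005,"hand":40},{"tx":0,"ty":0,"tz":-40,"roll":0,"hand":40},{"tx":0,"ty":0,"tz":-40,"roll":0,"hand":40},{"tx":0,"ty":0,"tz":-40,"roll":0,"hand":40},{"tx":0,"ty":0,"tz":-40,"roll":0,"hand":40},{"tx":0,"ty":0,"tz":-30,"roll":0,"hand":40},{"tx":0,"ty":0,"tz":-19,"roll":0,"hand":40},{"tx":0,"ty":0,"tz":0,"roll":0,"hand":40},{"tx":0,"ty":0,"tz":0,"roll":0,"hand":5},{"tx":0,"ty":0,"tz":0,"roll":0,"hand":5},{"tx":0,"ty":0,"tz":0,"roll":0,"hand":5},{"tx":0,"ty":0,"tz":0,"roll":0,"hand":5}]'
```

```text
time: 3.65
position: [0.5719, 0.1693, 0.0442]
tool_rot: [0.619, 0.786, 0.001, 0.001]
force: [-1.3, -3.7, 6.9]
width: 0.009
grasp_force: 61.1
```

```bash
python3 -m crank '[{"tx":0,"ty":0,"tz":20,"roll":0,"hand":5},{"tx":0,"ty":0,"tz":40,"roll":0,"hand":5},{"tx":0,"ty":0,"tz":40,"roll":0,"hand":5},{"tx":-15,"ty":15,"tz":30,"roll":-0.12,"hand":5},{"tx":-15,"ty":15,"tz":30,"roll":-0.12,"hand":5},{"tx":-20,"ty":20,"tz":30,"roll":-0.12,"hand":5},{"tx":-20,"ty":20,"tz":30,"roll":-0.12,"hand":5},{"tx":-20,"ty":20,"tz":20,"roll":-0.12,"hand":5},{"tx":-10,"ty":10,"tz":10,"roll":-0.12,"hand":5},{"tx":0,"ty":0,"tz":0,"roll":-0.1,"hand":5},{"tx":0,"ty":0,"tz":0,"roll":0,"hand":5}]'
cat >> h.py <<'E'
def sideview(name):
    o=env.get_obs();p,d=env.grab_frame("side");c=env.calibration("side")
    M=np.linalg.inv(c["pose"]);t=o["position"]+[0,0,-.03];q=M[:3,:3]@t+M[:3,3];u=c["fx"]*q[0]/q[2]+c["cx"];v=c["fy"]*q[1]/q[2]+c["cy"]
    print(o["position"],o["force"],o["width"],"leaf bottom at",u,v,"depth",q[2],"px/mm",c["fx"]/q[2]/1000)
    u,v=int(u),int(v);b=cv2.cvtColor(p,cv2.COLOR_RGB2BGR)[max(v-40,0):v+20,u-40:u+40]
    cv2.imwrite(f"pics/{name}.png",cv2.resize(cv2.convertScaleAbs(b,alpha=1.2),(800,600),interpolation=cv2.INTER_CUBIC))
E
python3 -c "
from h import *
sideview('s1')"
```

```text
time: 4.75
position: [0.4705, 0.2704, 0.2933]
tool_rot: [0.881, 0.474, 0.001, 0.0]
force: [-0.4, -0.8, -0.6]
width: 0.0093
grasp_force: 61.8
[0.47046233 0.27037061 0.29332617] [-0.37518262 -0.77428565 -0.60663855] 0.009310072480702957 leaf bottom at 206.79256237693892 190.9305685360725 depth 0.9168112525425557 px/mm 0.38925279340620983
```

View pics/s1.png

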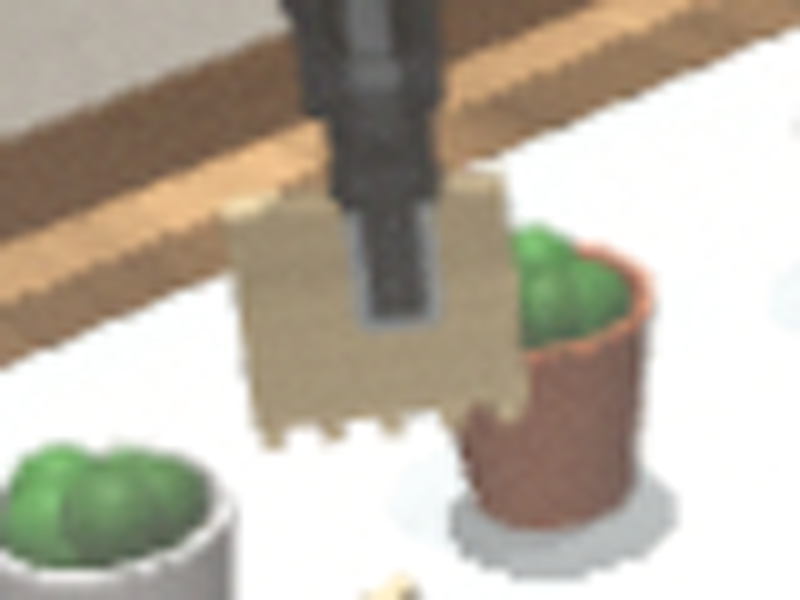

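The side view shows five teeth at about 272, 334, 395, 455 and 517 px. That is 61 px or about 16 mm apart, so this leaf is the 15 mm one and doesn't match the 12 mm front thread. I'll put it back in its slot and check the next.

```bash
python3 -m crank '[{"tx":10,"ty":-10,"tz":-10,"roll":0.12,"hand":5},{"tx":20,"ty":-20,"tz":-20,"roll":0.12,"hand":5},{"tx":20,"ty":-20,"tz":-30,"roll":0.12,"hand":5},{"tx":20,"ty":-20,"tz":-30,"roll":0.12,"hand":5},{"tx":15,"ty":-15,"tz":-30,"roll":0.12,"hand":5},{"tx":15,"ty":-15,"tz":-30,"roll":0.12,"hand":5},{"tx":0,"ty":0,"tz":-30,"roll":0.1,"hand":5},{"tx":0,"ty":0,"tz":-20,"roll":0,"hand":5},{"tx":0,"ty":0,"tz":0,"roll":0,"hand":5},{"tx":0,"ty":0,"tz":-20,"roll":0,"hand":5},{"tx":0,"ty":0,"tz":-15,"roll":0,"hand":5},{"tx":0,"ty":0,"tz":-8,"roll":0,"hand":5}]'
```

```text
time: 6.0
position: [0.5708, 0.1698, 0.0489]
tool_rot: [0.618, 0.786, 0.0, 0.0]
force: [-0.2, 0.2, 0.2]
width: 0.009
grasp_force: 61.8
```

```bash
python3 -m crank '[{"tx":0,"ty":0,"tz":-4,"roll":0,"hand":5},{"tx":0,"ty":0,"tz":-1,"roll":0,"hand":5},{"tx":0,"ty":0,"tz":0,"roll":0,"hand":40},{"tx":0,"ty":0,"tz":0,"roll":0,"hand":40},{"tx":0,"ty":0,"tz":0,"roll":0,"hand":40}]'
```

```text
time: 6.5
position: [0.5706, 0.1698, 0.0446]
tool_rot: [0.618, 0.786, 0.0, 0.0]
force: [0.3, -0.5, 0.5]
width: 0.0397
grasp_force: 0.0
```

```bash
python3 -m crank '[{"tx":0,"ty":0,"tz":25,"roll":0,"hand":40},{"tx":0,"ty":0,"tz":40,"roll":0,"hand":40},{"tx":-18,"ty":-4,"tz":0,"roll":0,"hand":40},{"tx":-30,"ty":-6,"tz":0,"roll":0,"hand":40},{"tx":-20,"ty":-4,"tz":0,"roll":0,"hand":40},{"tx":0,"ty":0,"tz":-35,"roll":0,"hand":40},{"tx":0,"ty":0,"tz":-30,"roll":0,"hand":40},{"tx":0,"ty":0,"tz":0,"roll":0,"hand":40},{"tx":0,"ty":0,"tz":0,"roll":0,"hand":5},{"tx":0,"ty":0,"tz":0,"roll":0,"hand":5},{"tx":0,"ty":0,"tz":0,"roll":0,"hand":5},{"tx":0,"ty":0,"tz":0,"roll":0,"hand":5}]'
python3 -m crank '[{"tx":0,"ty":0,"tz":20,"roll":0,"hand":5},{"tx":0,"ty":0,"tz":40,"roll":0,"hand":5},{"tx":0,"ty":0,"tz":40,"roll":0,"hand":5},{"tx":0,"ty":15,"tz":30,"roll":-0.12,"hand":5},{"tx":0,"ty":20,"tz":30,"roll":-0.12,"hand":5},{"tx":-10,"ty":20,"tz":30,"roll":-0.12,"hand":5},{"tx":-10,"ty":20,"tz":30,"roll":-0.12,"hand":5},{"tx":-10,"ty":20,"tz":20,"roll":-0.12,"hand":5},{"tx":-10,"ty":5,"tz":10,"roll":-0.12,"hand":5},{"tx":0,"ty":0,"tz":0,"roll":-0.1,"hand":5},{"tx":0,"ty":0,"tz":0,"roll":0,"hand":5}]'
python3 -c "
from h import *
sideview('s2')"
```

```text
time: 7.7
position: [0.504, 0.1559, 0.0463]
tool_rot: [0.619, 0.786, 0.001, 0.001]
force: [-1.3, -0.4, 6.7]
width: 0.0089
grasp_force: 59.9
time: 8.8
position: [0.4627, 0.2562, 0.2955]
tool_rot: [0.881, 0.474, 0.001, 0.0]
force: [-0.0, -1.6, -0.4]
width: 0.0092
grasp_force: 60.4
[0.46266663 0.25621741 0.29546773] [-0.04052457 -1.57483707 -0.35897476] 0.009226281671855416 leaf bottom at 212.94380300444794 189.20026328569776 depth 0.9193217162495299 px/mm 0.38818983036137805
```

View pics/s2.png

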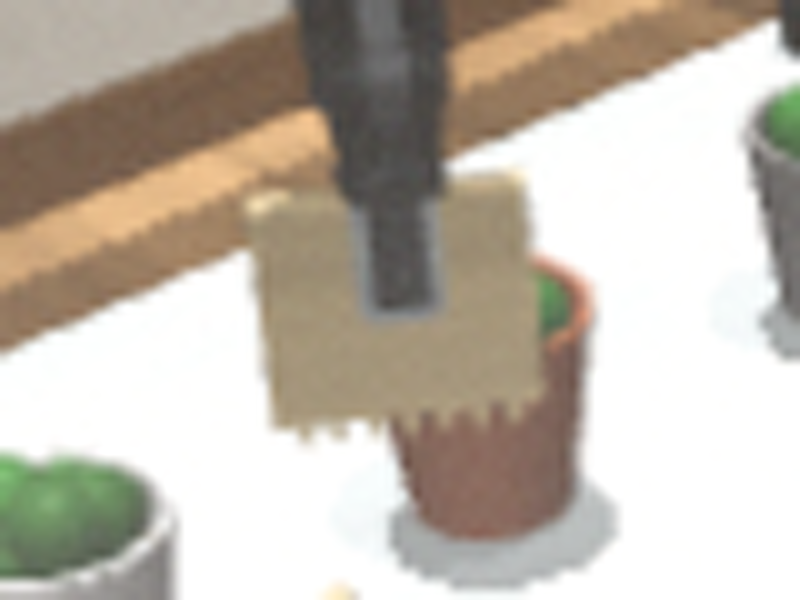

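The side view shows seven teeth from 306 to 517 px, about 35 px or 9 mm apart, so this is the 9 mm leaf. I'll return it and take the third leaf, which should be the 12 mm one.

```bash
python3 -m crank '[{"tx":10,"ty":-5,"tz":-10,"roll":0.12,"hand":5},{"tx":10,"ty":-20,"tz":-20,"roll":0.12,"hand":5},{"tx":10,"ty":-20,"tz":-30,"roll":0.12,"hand":5},{"tx":10,"ty":-20,"tz":-30,"roll":0.12,"hand":5},{"tx":0,"ty":-20,"tz":-30,"roll":0.12,"hand":5},{"tx":0,"ty":-15,"tz":-30,"roll":0.12,"hand":5},{"tx":0,"ty":0,"tz":-30,"roll":0.1,"hand":5},{"tx":0,"ty":0,"tz":-20,"roll":0,"hand":5},{"tx":0,"ty":0,"tz":0,"roll":0,"hand":5},{"tx":0,"ty":0,"tz":-20,"roll":0,"hand":5},{"tx":0,"ty":0,"tz":-15,"roll":0,"hand":5},{"tx":0,"ty":0,"tz":-8,"roll":0,"hand":5}]'
python3 -m crank '[{"tx":0,"ty":0,"tz":-4,"roll":0,"hand":5},{"tx":0,"ty":0,"tz":-1,"roll":0,"hand":5},{"tx":0,"ty":0,"tz":0,"roll":0,"hand":40},{"tx":0,"ty":0,"tz":0,"roll":0,"hand":40},{"tx":0,"ty":0,"tz":0,"roll":0,"hand":40}]'
```

```text
time: 10.05
position: [0.5023, 0.1557, 0.0506]
tool_rot: [0.618, 0.786, -0.0, -0.0]
force: [0.2, 0.3, 0.7]
width: 0.009
grasp_force: 60.5
time: 10.55
position: [0.5029, 0.1558, 0.0467]
tool_rot: [0.619, 0.786, 0.0, 0.0]
force: [0.4, -0.5, -0.2]
width: 0.0401
grasp_force: 0.0
```

```bash
python3 -m crank '[{"tx":0,"ty":0,"tz":25,"roll":0,"hand":40},{"tx":0,"ty":0,"tz":40,"roll":0,"hand":40},{"tx":34,"ty":9,"tz":0,"roll":0,"hand":40},{"tx":40,"ty":11,"tz":0,"roll":0,"hand":40},{"tx":40,"ty":11,"tz":0,"roll":0,"hand":40},{"tx":20,"ty":6,"tz":0,"roll":0,"hand":40},{"tx":0,"ty":0,"tz":-37,"roll":0,"hand":40},{"tx":0,"ty":0,"tz":-30,"roll":0,"hand":40},{"tx":0,"ty":0,"tz":0,"roll":0,"hand":40}]'
python3 -m crank '[{"tx":0,"ty":0,"tz":0,"roll":0,"hand":5},{"tx":0,"ty":0,"tz":0,"roll":0,"hand":5},{"tx":0,"ty":0,"tz":0,"roll":0,"hand":5},{"tx":0,"ty":0,"tz":0,"roll":0,"hand":5},{"tx":0,"ty":0,"tz":0,"roll":0,"hand":5}]'
```

```text
time: 11.45
position: [0.6333, 0.1925, 0.0392]
tool_rot: [0.619, 0.786, -0.003, -0.003]
force: [-1.4, -0.8, -0.6]
width: 0.04
grasp_force: 0.0
time: 11.95
position: [0.638, 0.1929, 0.0468]
tool_rot: [0.619, 0.786, 0.001, 0.001]
force: [0.1, 0.7, 6.4]
width: 0.0088
grasp_force: 62.4
```

```bash
python3 -m crank '[{"tx":0,"ty":0,"tz":20,"roll":0,"hand":5},{"tx":0,"ty":0,"tz":45,"roll":0,"hand":5},{"tx":0,"ty":0,"tz":45,"roll":0,"hand":5},{"tx":-15,"ty":-37,"tz":0,"roll":0.01,"hand":5},{"tx":-16,"ty":-40,"tz":0,"roll":0,"hand":5},{"tx":-16,"ty":-40,"tz":0,"roll":0,"hand":5},{"tx":-16,"ty":-40,"tz":0,"roll":0,"hand":5},{"tx":-16,"ty":-40,"tz":0,"roll":0,"hand":5},{"tx":-16,"ty":-40,"tz":0,"roll":0,"hand":5},{"tx":-16,"ty":-40,"tz":0,"roll":0,"hand":5},{"tx":-16,"ty":-40,"tz":0,"roll":0,"hand":5},{"tx":-16,"ty":-40,"tz":0,"roll":0,"hand":5}]'
python3 -m crank '[{"tx":-12,"ty":-20,"tz":0,"roll":0,"hand":5},{"tx":0,"ty":0,"tz":-20,"roll":0,"hand":5},{"tx":0,"ty":0,"tz":-8,"roll":0,"hand":5},{"tx":0,"ty":0,"tz":0,"roll":0,"hand":5},{"tx":0,"ty":0,"tz":0,"roll":0,"hand":5}]'
python3 -c "
from h import *
o=shot('w4');print(o['position'],o['tool_rot'])"
```

```text
time: 13.15
position: [0.493, -0.1658, 0.1553]
tool_rot: [0.615, 0.789, 0.0, 0.001]
force: [0.9, -0.7, 0.2]
width: 0.0092
grasp_force: 63.1
time: 13.65
position: [0.4818, -0.1837, 0.1268]
tool_rot: [0.614, 0.789, 0.0, 0.0]
force: [0.1, -0.1, -1.0]
width: 0.0092
grasp_force: 63.1
[ 0.481834   -0.18373062  0.1267757 ] [6.14255351e-01 7.89107292e-01 5.75588924e-05 2.06234223e-04]
```

View pics/w4.png

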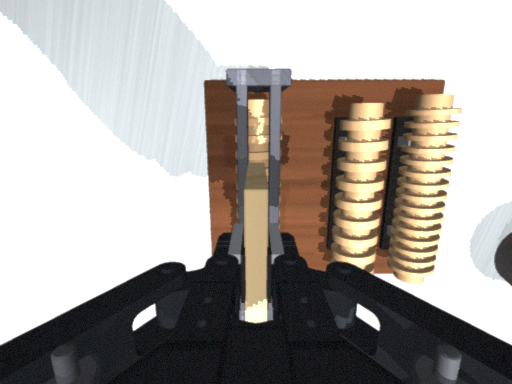

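The view shows the leaf (near end at about (258,165)) lined up between the bars, whose inner edges are at about 248 and 271. That was the last allowed picture. From here I go by force and height, lowering through the slot first.

```bash
python3 -m crank '[{"tx":1,"ty":0,"tz":-6,"roll":0,"hand":5},{"tx":0,"ty":0,"tz":-5,"roll":0,"hand":5},{"tx":0,"ty":0,"tz":-5,"roll":0,"hand":5},{"tx":0,"ty":0,"tz":0,"roll":0,"hand":5}]'
python3 -m crank '[{"tx":0,"ty":0,"tz":-5,"roll":0,"hand":5},{"tx":0,"ty":0,"tz":-5,"roll":0,"hand":5},{"tx":0,"ty":0,"tz":0,"roll":0,"hand":5},{"tx":0,"ty":0,"tz":0,"roll":0,"hand":5}]'
```

```text
time: 14.1
position: [0.4821, -0.1838, 0.1091]
tool_rot: [0.615, 0.789, -0.0, -0.001]
force: [-0.1, 0.2, -0.5]
width: 0.0088
grasp_force: 63.1
time: 14.5
position: [0.4824, -0.1841, 0.1]
tool_rot: [0.615, 0.789, 0.0, -0.0]
force: [0.1, 0.1, -0.7]
width: 0.0086
grasp_force: 63.1
```

```bash
python3 -m crank '[{"tx":0,"ty":0,"tz":-2,"roll":0,"hand":5},{"tx":0,"ty":0,"tz":-1,"roll":0,"hand":5},{"tx":0,"ty":0,"tz":0,"roll":0,"hand":5}]'
python3 -m crank '[{"tx":0,"ty":0,"tz":-1,"roll":0,"hand":5},{"tx":0,"ty":0,"tz":0,"roll":0,"hand":5}]'
python3 -m crank '[{"tx":0,"ty":0,"tz":-1,"roll":0,"hand":5},{"tx":0,"ty":0,"tz":0,"roll":0,"hand":5}]'
python3 -m crank '[{"tx":0,"ty":0,"tz":-1,"roll":0,"hand":5},{"tx":0,"ty":0,"tz":0,"roll":0,"hand":5}]'
```

```text
time: 14.8
position: [0.4825, -0.1842, 0.097]
tool_rot: [0.615, 0.789, 0.0, -0.0]
force: [-0.1, 1.5, -0.3]
width: 0.0088
grasp_force: 63.1
time: 15.0
position: [0.4827, -0.1843, 0.0965]
tool_rot: [0.615, 0.789, 0.0, 0.0]
force: [-0.6, 0.4, 3.2]
width: 0.0089
grasp_force: 63.5
time: 15.2
position: [0.4827, -0.1843, 0.0954]
tool_rot: [0.615, 0.789, 0.0, 0.0]
force: [-1.9, 1.4, 4.0]
width: 0.0091
grasp_force: 63.6
time: 15.4
position: [0.4827, -0.1843, 0.0943]
tool_rot: [0.615, 0.789, 0.0, 0.0]
force: [-0.6, 1.0, 5.1]
width: 0.0095
grasp_force: 63.7
```

Contact on the crests at TCP 96.5 mm. I'll slide along the slot in 1.5 mm steps.

```bash
python3 -m crank '[{"tx":-0.36,"ty":1.46,"tz":0,"roll":0,"hand":5},{"tx":0,"ty":0,"tz":0,"roll":0,"hand":5}]' | sed -n 2,4p
python3 -m crank '[{"tx":-0.36,"ty":1.46,"tz":0,"roll":0,"hand":5},{"tx":0,"ty":0,"tz":0,"roll":0,"hand":5}]'| sed -n 2,4p
python3 -m crank '[{"tx":-0.36,"ty":1.46,"tz":0,"roll":0,"hand":5},{"tx":0,"ty":0,"tz":0,"roll":0,"hand":5}]'| sed -n 2,4p
```

```text
position: [0.4825, -0.1834, 0.0946]
tool_rot: [0.615, 0.789, -0.0, 0.001]
force: [0.6, -2.4, 4.2]
position: [0.4821, -0.1815, 0.0945]
tool_rot: [0.615, 0.789, -0.0, 0.001]
force: [2.2, -4.0, 5.3]
position: [0.4816, -0.1798, 0.0943]
tool_rot: [0.615, 0.789, 0.0, 0.0]
force: [0.6, -3.2, 5.2]
```

```bash
python3 -m crank '[{"tx":-0.36,"ty":1.46,"tz":0,"roll":0,"hand":5},{"tx":0,"ty":0,"tz":0,"roll":0,"hand":5}]' | sed -n 2,4p
python3 -m crank '[{"tx":-0.36,"ty":1.46,"tz":0,"roll":0,"hand":5},{"tx":0,"ty":0,"tz":0,"roll":0,"hand":5}]'| sed -n 2,4p
python3 -m crank '[{"tx":-0.36,"ty":1.46,"tz":0,"roll":0,"hand":5},{"tx":0,"ty":0,"tz":0,"roll":0,"hand":5}]'| sed -n 2,4p
```

```text
position: [0.4811, -0.1782, 0.0942]
tool_rot: [0.615, 0.789, 0.0, 0.0]
force: [0.9, -3.7, 5.9]
position: [0.4807, -0.1767, 0.0942]
tool_rot: [0.615, 0.789, 0.0, 0.0]
force: [1.2, -3.1, 4.7]
position: [0.4796, -0.1743, 0.0933]
tool_rot: [0.615, 0.789, 0.0, -0.001]
force: [-0.6, -0.2, -0.5]
```

The force vanished, so the teeth have dropped in. I'll lower gently to home.

```bash
python3 -m crank '[{"tx":0,"ty":0,"tz":-1,"roll":0,"hand":5},{"tx":0,"ty":0,"tz":0,"roll":0,"hand":5}]' | sed -n 2,4p
python3 -m crank '[{"tx":0,"ty":0,"tz":-1,"roll":0,"hand":5},{"tx":0,"ty":0,"tz":0,"roll":0,"hand":5}]'| sed -n 2,4p
```

```text
position: [0.4797, -0.1746, 0.0921]
tool_rot: [0.615, 0.789, 0.0, -0.001]
force: [0.1, 0.1, -0.8]
position: [0.4801, -0.1751, 0.0919]
tool_rot: [0.615, 0.789, 0.0, -0.0]
force: [-0.1, -0.1, -0.8]
```

```bash
python3 -m crank '[{"tx":0,"ty":0,"tz":-1,"roll":0,"hand":5},{"tx":0,"ty":0,"tz":0,"roll":0,"hand":5}]' | sed -n 2,4p
python3 -m crank '[{"tx":0,"ty":0,"tz":-0.5,"roll":0,"hand":5},{"tx":0,"ty":0,"tz":0,"roll":0,"hand":5}]'| sed -n 2,4p
```

```text
position: [0.4803, -0.1754, 0.0913]
tool_rot: [0.615, 0.789, 0.0, -0.0]
force: [-2.0, 1.6, 2.5]
position: [0.4804, -0.1754, 0.0908]
tool_rot: [0.615, 0.789, 0.0, 0.0]
force: [-1.3, 1.8, 4.0]
```

Home contact is 5.1 mm below crest contact, so the teeth are fully in. I'll release and retreat.

```bash
python3 -m crank '[{"tx":0,"ty":0,"tz":0.5,"roll":0,"hand":5},{"tx":0,"ty":0,"tz":0,"roll":0,"hand":25},{"tx":0,"ty":0,"tz":0,"roll":0,"hand":40},{"tx":0,"ty":0,"tz":0,"roll":0,"hand":40},{"tx":0,"ty":0,"tz":0,"roll":0,"hand":40},{"tx":0,"ty":0,"tz":10,"roll":0,"hand":40},{"tx":0,"ty":0,"tz":30,"roll":0,"hand":40},{"tx":0,"ty":0,"tz":45,"roll":0,"hand":40},{"tx":0,"ty":0,"tz":45,"roll":0,"hand":40},{"tx":0,"ty":0,"tz":40,"roll":0,"hand":40},{"tx":0,"ty":0,"tz":40,"roll":0,"hand":40},{"tx":0,"ty":0,"tz":0,"roll":0,"hand":40}]'
python3 - <<'E'
from h import *
def comps(W,d,lo,hi):
    m=((W[...,2]>lo)&(W[...,2]<hi)&(d>0)).astype(np.uint8);n,l,st,_=cv2.connectedComponentsWithStats(m)
    for i in range(1,n):
        q=W[l==i]
        if st[i,4]<25 or not(.42<q[:,0].mean()<.7): continue
        r=cv2.minAreaRect((q[:,:2]*1000).astype(np.float32));print(st[i,4],q.mean(0).round(4),np.round(np.hstack(r),1),"zmed",np.median(q[:,2]).round(4))
o=shot('w5');p,d,W,T,K=load('w5');print(o['position']);comps(W,d,.1,.145)
p,d=env.grab_frame("top");W=cloud("top",d);print("top");comps(W,d,.1,.145);comps(W,d,.06,.1)
E
```

```text
time: 18.6
position: [0.4818, -0.1764, 0.3079]
tool_rot: [0.615, 0.789, 0.0, 0.004]
force: [1.2, -0.3, -0.1]
width: 0.0402
grasp_force: 0.0
[ 0.4817712  -0.17640936  0.30792294]
535 [ 0.4785 -0.1724  0.1225] [ 479.2 -175.2   10.    69.4   14.3] zmed 0.1229
top
195 [0.6724 0.5911 0.1111] [670.9 593.9  53.   51.7  29.9] zmed 0.1107
192 [0.6332 0.5008 0.1116] [635.6 505.4  52.6  51.3  76.1] zmed 0.1113
65 [ 0.6563 -0.6628  0.1255] [ 657.5 -663.5   49.5   17.8   29.2] zmed 0.1251
221 [ 0.6082 -0.4343  0.1266] [ 612.1 -439.8   64.7   57.8   39.3] zmed 0.1265
1063 [ 0.5443 -0.7383  0.1179] [ 542.8 -751.   148.6  120.    67.7] zmed 0.1182
103 [0.6629 0.5778 0.083 ] [667.  582.5  38.   58.7  59.4] zmed 0.0845
98 [0.6232 0.487  0.0829] [627.8 491.3  33.2  59.4  60.7] zmed 0.0855
63 [ 0.5985 -0.4241  0.0806] [ 600.8 -427.2   61.8   22.2   40.7] zmed 0.0804
57 [ 0.6227 -0.6854  0.0823] [ 622.7 -688.    46.3   20.6   38.9] zmed 0.0843
77 [0.5686 0.1736 0.0758] [569.7 174.   11.5  68.8  12.2] zmed 0.0766
163 [ 0.5315 -0.6946  0.0808] [ 533.3 -706.9  117.6   51.8   25.8] zmed 0.0807
72 [0.5013 0.1574 0.0761] [502.5 156.5  11.5  69.1  13.2] zmed 0.0772
55 [0.4891 0.0321 0.0675] [489.6  31.8   9.8  68.9  73.3] zmed 0.0668
```

The leaf top is at 122.9 mm, against 123 mm expected when home, and it stands upright. The other two leaves stand in their slots. I'm handing in.

```bash
python3 -c "
from plant import env
print(env.sign_off())"
```

```text
the job is handed in; nothing more can be done
None
```

The job is handed in: the 12 mm leaf from the far slot (largest x) stands released and fully home in the front screw (its meshing drop felt at about 6 N at most); the 15 mm and 9 mm leaves are back in their slots, but I ruled those two out by camera tooth spacing and did not mesh them.

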